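# Load the watch-cleaning carrier

## Task

Load the watch-cleaning carrier for the wash, one piece at a time from the bottom up: first the tray with the silver main plate, on it the tray of brass wheels, on that the tray of blued screws, and last the lid with the black knob, each fully nested on the one below. Keep the trays level so that nothing spills, and set every piece down gently rather than dropping it. The tray with the green dial must not be washed: leave it, the loupe, the dust cover, the bracelet block and the tweezers where they are.

Things in the scene. Friction and masses are not known exactly. Their poses are not given: they have to be found in the camera images.
- carrier: Fixed carrier for the stack. Dark foot, 84 mm across, 6 mm high; brass seat ring (inner diameter 53, top at 10 mm) takes a tray's foot: seated tray's origin 7 mm above the carrier's. Steel side arms, 12 mm wide, rise to 58 mm at its +y and -y sides, 36.5 to 45.5 mm from the axis; its +x and -x sides are open for fingers closing along its x. Origin: centre of underside, z up.
- tray_plates: Round steel tray, with the silver-grey main plate (39 mm disc, red jewels) (fixed in it). Wall: outer diameter 58 mm, inner 53, from 3 to 16 mm above the origin, open on top; below it a bevelled foot 46 mm across, 3 mm high. Origin: centre of the foot's underside, z up. 85 g. Nested on a tray (foot inside its wall, 3.5 mm play), its origin is 13 mm above that tray's.
- tray_wheels: Round steel tray, with yellow brass toothed wheels, a thin cross wall between (fixed in it). Wall: outer diameter 58 mm, inner 53, from 3 to 16 mm above the origin, open on top; below it a bevelled foot 46 mm across, 3 mm high. Origin: centre of the foot's underside, z up. 70 g. Nested on a tray (foot inside its wall, 3.5 mm play), its origin is 13 mm above that tray's.
- tray_screws: Round steel tray, with some two dozen blued screws (fixed in it). Wall: outer diameter 58 mm, inner 53, from 3 to 16 mm above the origin, open on top; below it a bevelled foot 46 mm across, 3 mm high. Origin: centre of the foot's underside, z up. 70 g. Nested on a tray (foot inside its wall, 3.5 mm play), its origin is 13 mm above that tray's.
- tray_dial: Round steel tray, with a green dial (37 mm disc), white markers and hands (fixed in it). Wall: outer diameter 58 mm, inner 53, from 3 to 16 mm above the origin, open on top; below it a bevelled foot 46 mm across, 3 mm high. Origin: centre of the foot's underside, z up. 70 g. Nested on a tray (foot inside its wall, 3.5 mm play), its origin is 13 mm above that tray's.
- lid: Lid: perforated steel disc 58 mm across, 3 to 7 mm above the origin, over a foot like the trays' (46 mm across, 3 mm high; 3.5 mm play). On top a black knob of 17 mm diameter, from 11 to 27 mm above the origin, on a 10 mm neck. Origin: centre of the foot's underside, z up. 60 g. Nested on a tray, its origin is 13 mm above that tray's.
- loupe: Bystander: black eye loupe standing on its wide end, 37 mm across, 30 mm high. Origin: centre of the underside.
- dust_cover: Bystander: glass dust cover with an amber knob over a brass watch movement on a dark wooden disc, 60 mm across, 49 mm high. Origin: centre of the underside.
- pin_block: Bystander: dark steel bracelet block with two holes in its top, 44 (x) x 30 (y) x 28 mm high. Origin: centre of the underside.
- tweezers: Bystander: steel tweezers lying flat, 130 mm long along x, 10 mm high. Origin: on the bench under the middle.

How it is judged:
On the way, in this order (a step that is already met when the one before it is completed fails the run):
1. The main-plate tray is seated in the carrier and let go (horizontal distance between tray_plates and carrier below 0.006 m and z of tray_plates in the frame of carrier between 0.004 and 0.0086 m and angle between tray_plates's own z axis and vertical below 0.06 rad and contact force between tray_plates and the fingers below 0.05 N), for 0.2 s.
2. The wheel tray is nested on the main-plate tray and let go (horizontal distance between tray_wheels and tray_plates below 0.006 m and z of tray_wheels in the frame of tray_plates between 0.01 and 0.0146 m and angle between tray_wheels's own z axis and vertical below 0.06 rad and contact force between tray_wheels and the fingers below 0.05 N), for 0.2 s.
3. The screw tray is nested on the wheel tray and let go (horizontal distance between tray_screws and tray_wheels below 0.006 m and z of tray_screws in the frame of tray_wheels between 0.01 and 0.0146 m and angle between tray_screws's own z axis and vertical below 0.06 rad and contact force between tray_screws and the fingers below 0.05 N), for 0.2 s.
4. The lid is nested on the screw tray and let go (horizontal distance between lid and tray_screws below 0.006 m and z of lid in the frame of tray_screws between 0.01 and 0.0146 m and angle between lid's own z axis and vertical below 0.06 rad and contact force between lid and the fingers below 0.05 N), for 0.2 s.
At the end, for the whole second after the job is handed in: In the carrier, from the bottom: main-plate tray, wheel tray, screw tray, lid; each within 6 mm of the axis of what is directly below it, nested to within 1.6 mm of its full depth, level to 3.5 degrees, released and at rest (all of step 1 and all of step 2 and all of step 3 and all of step 4 and linear speed of each of tray_plates, tray_wheels, tray_screws, lid below 0.02 m/s and angular speed of each of tray_plates, tray_wheels, tray_screws, lid below 0.2 rad/s); the robot touches nothing.
It fails at once if one of the four trays is tipped more than 30 degrees (its parts would spill) (angle between any of tray_plates, tray_wheels, tray_screws, tray_dial's own z axis and vertical above 0.52 rad).
It fails at once if a tray or the lid is dropped (falls faster than 0.55 m/s out of the fingers, a fall of about 15 mm) ((linear speed of tray_plates above 0.55 m/s and contact force between tray_plates and the fingers below 0.01 N) or (linear speed of tray_wheels above 0.55 m/s and contact force between tray_wheels and the fingers below 0.01 N) or (linear speed of tray_screws above 0.55 m/s and contact force between tray_screws and the fingers below 0.01 N) or (linear speed of lid above 0.55 m/s and contact force between lid and the fingers below 0.01 N)).
It fails at once if the dial tray, the loupe, the dust cover, the bracelet block or the tweezers are moved by more than 15 mm (distance of any of tray_dial, loupe, dust_cover, pin_block, tweezers from where it was at the start of the episode above 0.015 m).
It also fails if it takes over 99 s, if anything falls off the work surface, if the arm or the gripper's body presses on something with over 40 N, if the wrist force passes 120 N, or if a joint passes its speed limit or range.

## Robot

A 6-joint arm with a two-finger parallel gripper is mounted at the origin on the work surface. World frame = base frame: x ahead of the robot, y to its left, z up, the work surface at z = 0. Lengths are in m, angles in rad, forces in N, time in s.
With the tool pointing down it reaches from about 0.275 to 0.75 m from the base axis. Payload 10.2 kg.
Tool frame: the origin (TCP) lies between the finger pads; the fingertips stand 14 mm ahead of it and the grasp point (between the pads) lies 5 mm behind it; z points along the fingers, y is the line along which they close (so a half turn about z gives the same grasp; the last joint's range is limited). The gripper opens to 85 mm and grips with 20 to 120 N. Pads are 22 mm wide; open, the fingers measure 114 mm over their backs; the gripper's body (76 mm by 85 mm) begins 54 mm behind the grasp point. The pads swing forward as they close: fully open they stand 13 mm farther back than shut.
Start: joints at [-1.495, 0.313, 1.498, -0, 1.331, -0.223], TCP at [0.155, -0.502, 0.245] pointing down, gripper open.
Joint ranges: [-2.94, 2.94], [-0.97, 2.17], [0.19, 2.56], [-1.23, 4.37], [0.02, 3.11], [-2.88, 2.88]. Speed limits (rad/s): [2.39, 2.39, 3.01, 3.14, 3.14, 3.14].

## Interface

Orientations are given as a unit quaternion [w, x, y, z].
In Python, from plant import env gives the robot as it stands.
- The arm moves only by the tool play_rows, never from a script. Its argument "targets" is text: rows parted by semicolons, each of 6 numbers parted by spaces: the shift along the tool's x, y, z in mm, then the turn, a rotation vector about the tool's x, y, z in degrees. A call has 1 to 20 rows; each row is the pose to reach, as a shift and turn from the pose commanded when the call began, along the tool's axes at that moment; what a row does not reach only later rows make up. A row lasts 1/8 s, in which the tool goes at most 62.5 mm and 10.7 degrees, less where a joint would pass 70% of its speed; a pose out of reach is approached as far as the arm can. A call with a gripper value outside its range is refused whole. "grip" is the opening, from -1 (shut) to 1 (fully open), set as the call begins (left out, the last holds). The fingers move at their own pace and stop on an object; "grip_force" is the grip in N (left out, the last holds). Time passes only in rows, so rows that repeat a pose let the fingers close. It gives the time, the measured TCP pose, the force, the opening and the grip force at its end, in the units of the state.
- env.read_state(): the state, without advancing time (a new reading comes with each control period).
- env.camera(name): name is "scene" or "side" or "wrist"; returns the picture (480x640x3 uint8, blue, green, red); there is no depth.
- env.get_calibration(name): a dict with "mtx" (3x3 intrinsics, pixels), "rvec" (rotation vector, rad) and "tvec" (3), from world to camera coordinates, as OpenCV has them. Camera axes: x right, y down, z forward; pixel columns grow to the right and rows downward; lengths in m; the calibration is good to about 2 mm. A picture is of the moment at which its call begins: read the wrist's pose just before it. get_calibration takes no time and is no camera call; for the wrist camera it gives the pose at the moment of the call.
- env.finish_job(): hands the job in; it is judged then, once.
Trained networks look in the newest picture that a camera, given by its name, has taken for a name from the list of things; names that differ only in an ending like _2 or _b are one class to them, and where a whole thing is asked for, a point or a joint stands for the part that bears it (a point fixed in the world has none). Each returns a list of dicts, best first, with "confidence" (0 to 1); they miss things now and then, are a little off and sometimes report something else, mostly with a low value. They report only what shows in the picture. A call takes as long as a camera call.
- env.trace(camera, target): "region" (480x640 bool, what is visible of it) and "pixel" ([column, row] in pixels, amid what is visible of it).
- env.pinpoint(camera, target): "pixel" ([column, row] in pixels: a listed point, or the origin of a listed thing).
The state is a dict: "time_s": time; "joints": joint angles; "joint_vel": joint speeds; "tau": joint torques, N m; "tool_pos": TCP position; "ee_rot": TCP orientation; "wrist_force": force on the tool from outside, world axes, zero at the start; "ft_torque": the same for the moment, N m; "grip_width": finger opening in m; "grip_force": force on a finger pad.
Only numpy, scipy, OpenCV 4.12 (cv2) and the standard library are available. Lean on these libraries where they do the work, as an engineer would, in place of code of your own. Each camera call takes 0.05 s, during which the arm holds its last target. There are 200 camera calls.

## Working session

There is one attempt and no reset: what is moved stays moved. The work goes in short steps, Python scripts to look and compute and a tool call to move; the robot and the scene stay as the last step left them, time stands still between calls to the robot, and variables do not carry over. Pictures are saved under pics/ and viewed, at most 14 in all, crops included, and the job is handed in when it is done.

Besides the shell and the picture viewer there is one more tool, called after ">>>" as name(argument=value, ...), one argument or row to a line, values as JSON. play_rows: Moves the arm, as the interface text tells. Its arguments: {"type":"object","properties":{"targets":{"type":"string"},"grip":{"type":"number"},"grip_force":{"type":"number"}},"required":["targets"]}

```bash
mkdir -p pics; cat > h.py <<'E'
import numpy as np,cv2
from plant import env
from scipy.spatial.transform import Rotation as R
def cal(n):
    c=env.get_calibration(n);K=np.array(c["mtx"],float);Rm=cv2.Rodrigues(np.array(c["rvec"],float))[0];return K,Rm,np.array(c["tvec"],float).ravel()
def ray(n,px,z,c=None):
    K,Rm,t=c or cal(n);d=Rm.T@np.linalg.solve(K,[px[0],px[1],1]);o=-Rm.T@t;return (o+d*(z-o[2])/d[2])
def tool():
    s=env.read_state();q=s["ee_rot"];return np.array(s["tool_pos"]),R.from_quat([q[1],q[2],q[3],q[0]])
E
python3 - <<'E'
from h import *
s=env.read_state();print(s["time_s"],s["tool_pos"],s["ee_rot"]);print(tool()[1].as_matrix().round(3))
N={"carrier":0,"tray_plates":0,"tray_wheels":0,"tray_screws":0,"tray_dial":0,"lid":0,"loupe":0,"dust_cover":0,"pin_block":0,"tweezers":0}
for cam in["scene","side"]:
    im=env.camera(cam);cv2.imwrite(f"pics/{cam}0.png",im)
    for n in N:
        r=env.pinpoint(cam,n)
        for a in r[:2]: print(cam,n,round(a["confidence"],2),np.round(a["pixel"]),ray(cam,a["pixel"],0).round(4)[:2])
E
```

```text
0.0 [ 0.15454932 -0.50149065  0.24473174] [-6.46818665e-04  9.88856820e-01  1.48868295e-01  5.04805034e-05]
[[ 0.956  0.294 -0.   ]
 [ 0.294 -0.956  0.001]
 [ 0.    -0.001 -1.   ]]
scene carrier 0.86 [344. 282.] [0.5881 0.0722]
scene tray_plates 0.65 [314. 202.] [ 0.4374 -0.1328]
scene tray_wheels 0.84 [423. 334.] [0.599  0.2354]
scene tray_wheels 0.22 [223. 213.] [ 0.5918 -0.2381]
scene tray_screws 0.55 [511. 301.] [0.4402 0.302 ]
scene tray_dial 0.82 [268. 249.] [ 0.612  -0.0872]
scene lid 0.68 [262. 177.] [ 0.4397 -0.2863]
scene loupe 0.7 [426. 255.] [0.4318 0.1354]
scene dust_cover 0.73 [223. 210.] [ 0.5851 -0.2462]
scene pin_block 0.96 [345. 229.] [ 0.4691 -0.0225]
scene pin_block 0.24 [313. 203.] [ 0.444  -0.1305]
scene tweezers 0.74 [203. 265.] [ 0.7215 -0.1376]
side carrier 0.6 [329. 247.] [0.5892 0.0652]
side tray_plates 0.89 [260. 302.] [ 0.4486 -0.1278]
side tray_screws 0.51 [264. 206.] [0.4402 0.2882]
side tray_dial 0.74 [347. 287.] [ 0.6122 -0.0914]
side lid 0.6 [249. 369.] [ 0.4407 -0.2941]
side lid 0.39 [349. 287.] [ 0.6149 -0.0916]
side loupe 0.72 [260. 233.] [0.4367 0.1425]
side dust_cover 0.56 [345. 339.] [ 0.5908 -0.2372]
side dust_cover 0.36 [328. 245.] [0.5875 0.0738]
side pin_block 0.9 [273. 268.] [ 0.4688 -0.0132]
side tweezers 0.89 [408. 297.] [ 0.7197 -0.1297]
```

View pics/scene0.png

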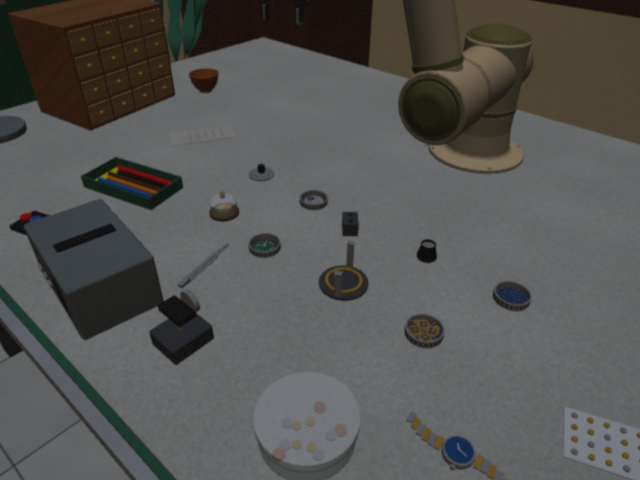

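View pics/side0.png

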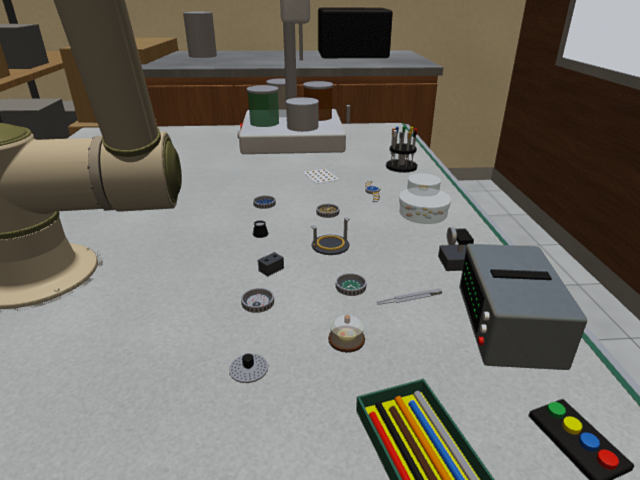

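The scene view shows the layout from the lid at (262,172) to the screw tray at (512,295), with the carrier at (344,282). Both views agree with the network detections. Next I estimate the carrier's yaw from its arm tips and the first shift.

```bash
cat >> h.py <<'E'
def rel(goal,psi=None):
    """shift mm and turn deg (tool axes) to TCP goal, tool pointing down, tool y at world angle psi (deg, mod 180)"""
    p,Rt=tool();M=Rt.as_matrix()
    cur=np.degrees(np.arctan2(M[1,1],M[0,1]))
    if psi is None: psi=cur
    d=(psi-cur+90)%180-90
    a=np.radians(cur+d);y=np.array([np.cos(a),np.sin(a),0]);z=np.array([0,0,-1.]);x=np.cross(y,z)
    G=R.from_matrix(np.c_[x,y,z])
    print("rel",(Rt.inv().apply(np.array(goal)-p)*1000).round(1),np.degrees((Rt.inv()*G).as_rotvec()).round(2),"cur psi",round(cur,1))
E
python3 - <<'E'
from h import *
for cam,a,b in[("scene",(350,241),(338,273)),("side",(314,228),(347,221))]:
    A,B=ray(cam,a,.058),ray(cam,b,.058);print(A,B,np.degrees(np.arctan2(*(B-A)[1::-1])),np.linalg.norm(B-A),(A+B)/2)
rel([.443,-.130,.245]);rel([.443,-.130,.2],0);print(env.read_state()["joints"])
K,Rm,t=cal("wrist");p,Rt=tool();print(K,Rt.inv().apply(-Rm.T@t-p),Rt.inv().apply(Rm.T@[0,0,1]))
E
```

```text
[0.55340631 0.05451375 0.058     ] [0.62981288 0.09251975 0.058     ] 26.446577163317844 0.08533709410664335 [0.59160959 0.07351675 0.058     ]
[0.55647702 0.04551827 0.058     ] [0.62928201 0.07357483 0.058     ] 21.074964184528323 0.07802395282722163 [0.59287952 0.05954655 0.058     ]
rel [ 3.851e+02 -2.704e+02  3.000e-01] [ 0.  0. -0.] cur psi -72.9
rel [ 385.1 -270.4   45.3] [ -0.     0.   -72.88] cur psi -72.9
[-1.49540008e+00  3.12898105e-01  1.49771610e+00 -2.56874115e-05
  1.33096405e+00 -2.23389141e-01]
[[406.15989259   0.         320.51683196]
 [  0.         406.15989259 244.552101  ]
 [  0.           0.           1.        ]] [ 0.06770096 -0.0010109  -0.12761245] [-2.67320338e-01 -6.09513752e-04  9.63607527e-01]
```

>>> play_rows(
  targets="385 -270 95 0 0 -6.9;385 -270 95 0 0 -6.9;385 -270 95 0 0 -6.9;385 -270 95 0 0 -6.9;385 -270 95 0 0 -6.9;385 -270 95 0 0 -6.9;385 -270 95 0 0 -6.9;385 -270 95 0 0 -6.9;385 -270 95 0 0 -6.9;385 -270 95 0 0 -6.9;385 -270 95 0 0 -6.9;385 -270 95 0 0 -6.9",
  grip=1,
  grip_force=30,
)

```text
time_s: 2.6
tool_pos: [0.4428, -0.1311, 0.1505]
ee_rot: [0.0, 0.978, 0.207, 0.0]
wrist_force: [0.6, -0.3, 0.3]
grip_width: 0.0852
grip_force: 0.0
```

```bash
cat >> h.py <<'E'
def look(n,z,fn=None):
    """wrist view: origin from pinpoint, and region-based centre at height z"""
    c=cal("wrist");im=env.camera("wrist")
    for a in env.pinpoint("wrist",n)[:2]: print("pin",n,round(a["confidence"],2),np.round(a["pixel"]),ray("wrist",a["pixel"],0,c).round(4)[:2])
    for a in env.trace("wrist",n)[:2]:
        m=a["region"].astype(np.uint8);k=max(cv2.findContours(m,cv2.RETR_EXTERNAL,cv2.CHAIN_APPROX_NONE)[0],key=cv2.contourArea)[:,0]
        P=np.array([ray("wrist",q,z,c)[:2] for q in k],np.float32);(cx,cy),r=cv2.minEnclosingCircle(P)
        print("trace",n,round(a["confidence"],2),np.round(a["pixel"]),"circle",round(cx,4),round(cy,4),"d",round(2*r,4))
        cv2.drawContours(im,[k[:,None]],-1,(0,0,255),1)
    if fn: cv2.imwrite("pics/"+fn,im)
E
python3 - <<'E'
from h import *
print(tool()[0]);look("tray_plates",.016,"w1.png")
E
```

```text
[ 0.44275196 -0.13114545  0.15054114]
pin tray_plates 0.56 [320. 230.] [ 0.4437 -0.1292]
trace tray_plates 0.73 [322. 230.] circle 0.4448 -0.1293 d 0.0594
```

View pics/w1.png

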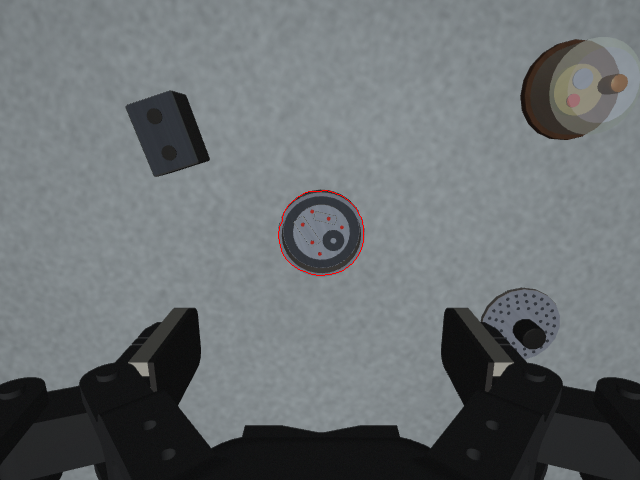

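The wrist view shows the main-plate tray traced cleanly at (321,232). I look at the carrier with an empty hand before picking.

```bash
python3 - <<'E'
from h import *
rel([.589,.068,.2],-66)
E
```

```text
rel [ 214.3 -122.2  -49.6] [ 0.01 -0.01 -0.02] cur psi -66.0
```

>>> play_rows(
  targets="214 -122 -50 0 0 0;214 -122 -50 0 0 0;214 -122 -50 0 0 0;214 -122 -50 0 0 0;214 -122 -50 0 0 0;214 -122 -50 0 0 0;214 -122 -50 0 0 0",
)

```text
time_s: 3.62
tool_pos: [0.5883, 0.067, 0.2001]
ee_rot: [-0.0, 0.978, 0.207, -0.0]
wrist_force: [-0.2, 0.4, -0.5]
grip_width: 0.0854
grip_force: 0.0
```

```bash
python3 - <<'E'
from h import *
print(tool()[0]);look("carrier",.006,"w2.png")
E
```

```text
[0.58828241 0.06699773 0.2001195 ]
pin carrier 0.86 [318. 209.] [0.5932 0.0724]
trace carrier 0.93 [317. 212.] circle 0.5814 0.07 d 0.1086
```

View pics/w2.png

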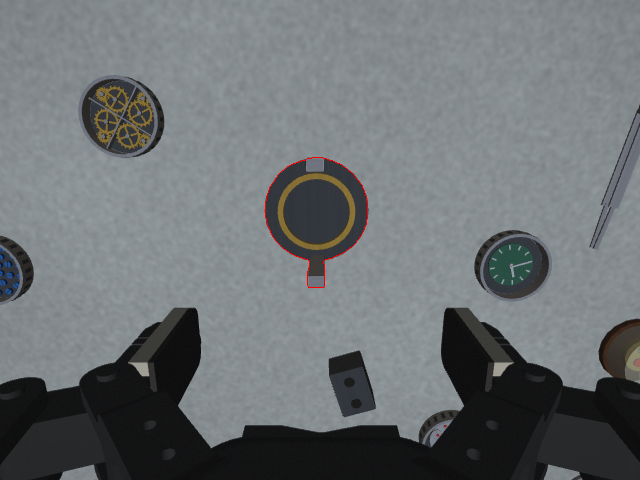

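The carrier is at (316,210), with its arms at (315,164) and (316,281), aligned with the tool x, so the current yaw suits. I fit the brass ring.

```bash
python3 - <<'E'
from h import *
im=cv2.imread("pics/w2.png");c=cal("wrist")
h=cv2.cvtColor(im,cv2.COLOR_BGR2HSV);m=cv2.inRange(h,(15,80,60),(32,255,255));m[:165]=0;m[255:]=0;m[:,:270]=0;m[:,365:]=0
k=max(cv2.findContours(m,cv2.RETR_EXTERNAL,cv2.CHAIN_APPROX_NONE)[0],key=cv2.contourArea)[:,0]
P=np.array([ray("wrist",q,.010,c)[:2] for q in k],np.float32);print(cv2.fitEllipse(P),cv2.minEnclosingCircle(P))
A,B=ray("wrist",(315,164.5),.058,c),ray("wrist",(316,281.5),.058,c);print(A,B,np.degrees(np.arctan2(*(A-B)[1::-1])),(A+B)/2)
rel([.4445,-.1293,.09],-66);rel([.4445,-.1293,.0155],-66)
E
```

```text
((0.5925058722496033, 0.07430905848741531), (0.06111159920692444, 0.061493370682001114), 100.26165008544922) ((0.5925063490867615, 0.07426213473081589), 0.031201699748635292)
[0.62978274 0.09084522 0.058     ] [0.55550271 0.05738301 0.058     ] 24.250964605660624 [0.59264273 0.07411412 0.058     ]
rel [-211.4  121.2  110.4] [-0.    0.01 -0.06] cur psi -66.1
rel [-211.4  121.2  184.9] [-0.    0.01 -0.06] cur psi -66.1
```

>>> play_rows(
  targets="-211 121 110 0 0 0;-211 121 110 0 0 0;-211 121 110 0 0 0;-211 121 110 0 0 0;-211 121 110 0 0 0;-211 121 110 0 0 0;-211 121 150 0 0 0;-211 121 170 0 0 0;-211 121 180 0 0 0;-211 121 185 0 0 0;-211 121 185 0 0 0",
)

```text
time_s: 5.15
tool_pos: [0.4458, -0.1282, 0.0157]
ee_rot: [0.0, 0.978, 0.208, 0.0]
wrist_force: [-0.5, -0.7, 0.6]
grip_width: 0.0853
grip_force: 0.0
```

>>> play_rows(
  targets="0 0 0 0 0 0;0 0 0 0 0 0;0 0 0 0 0 0;0 0 0 0 0 0;0 0 0 0 0 0;0 0 0 0 0 0",
  grip=-1,
)

```text
time_s: 5.9
tool_pos: [0.4457, -0.1285, 0.0162]
ee_rot: [0.0, 0.978, 0.208, 0.001]
wrist_force: [-1.1, 1.7, 8.4]
grip_width: 0.0568
grip_force: 30.7
```

>>> play_rows(
  targets="0 0 -5 0 0 0;0 0 -20 0 0 0;0 0 -45 0 0 0;0 0 -75 0 0 0;0 0 -75 0 0 0;0 0 -75 0 0 0",
)

```text
time_s: 6.65
tool_pos: [0.445, -0.1281, 0.09]
ee_rot: [-0.0, 0.978, 0.208, -0.0]
wrist_force: [-0.3, -0.8, -1.7]
grip_width: 0.0567
grip_force: 32.6
```

```bash
python3 - <<'E'
from h import *
print(tool()[0]);look("tray_plates",tool()[0][2]-.0155+.016,"w3.png");c=cal("wrist")
rel([.5925,.0743,.1],-65.8)
E
```

```text
[ 0.44499355 -0.1280573   0.09001806]
pin tray_plates 0.64 [317. 320.] [ 0.4083 -0.1411]
trace tray_plates 0.97 [326. 330.] circle 0.4448 -0.127 d 0.0611
rel [ 217.1 -124.8  -10.5] [-0.08  0.05 -0.18] cur psi -66.0
```

View pics/w3.png

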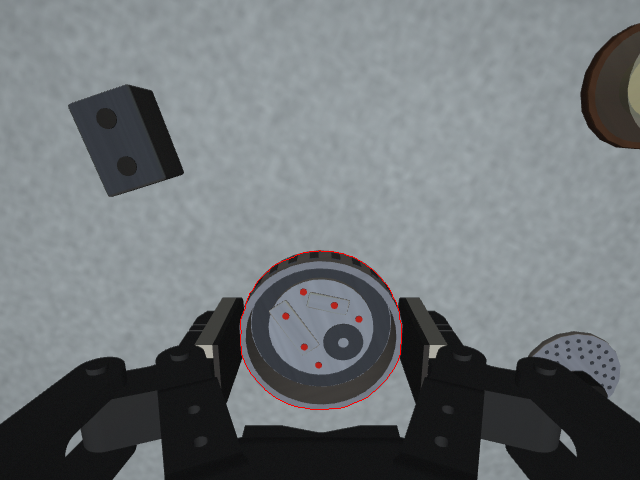

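Tray is held level and centred between the pads. Carry to above the carrier.

>>> play_rows(
  targets="0 0 -10 0 0 0;40 -23 -10 0 0 0;90 -52 -10 0 0 0;140 -80 -10 0 0 0;185 -106 -10 0 0 0;210 -120 -10 0 0 0;217 -125 -10 0 0 -0.2;217 -125 -10 0 0 -0.2;217 -125 -10 0 0 -0.2",
)

```text
time_s: 7.92
tool_pos: [0.5922, 0.0733, 0.1004]
ee_rot: [0.0, 0.978, 0.209, -0.0]
wrist_force: [-0.2, 0.6, -1.3]
grip_width: 0.0568
grip_force: 32.6
```

```bash
python3 - <<'E'
from h import *
rel([.5925,.0743,.0235],-65.8);print(tool()[0])
for _ in range(1):
    c=cal("wrist");im=env.camera("wrist");h=cv2.cvtColor(im,cv2.COLOR_BGR2HSV);cv2.imwrite("pics/w4.png",im)
E
```

```text
rel [ 0.7 -0.8 76.9] [-0.    0.03 -0.04] cur psi -65.8
[0.59222915 0.07325849 0.10041328]
```

View pics/w4.png

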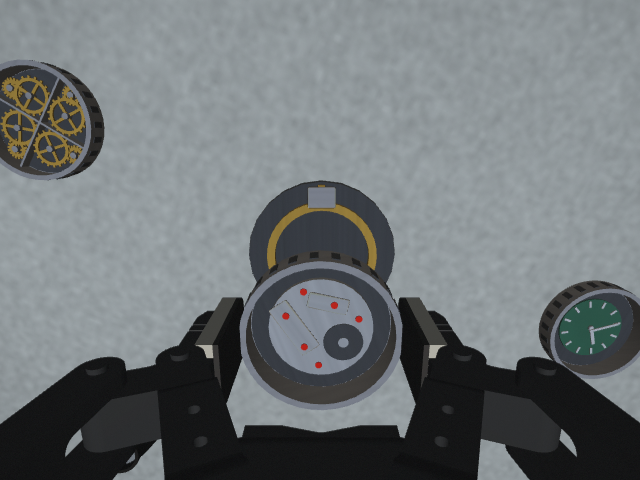

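The tray at column 321 lines up with the carrier ring and arm at column 321. Descend.

>>> play_rows(
  targets="1 -1 20 0 0 0;1 -1 45 0 0 0;1 -1 60 0 0 0;1 -1 67 0 0 0;1 -1 70 0 0 0;1 -1 72 0 0 0;1 -1 74 0 0 0;1 -1 75 0 0 0;1 -1 76 0 0 0;1 -1 77 0 0 0;1 -1 77 0 0 0",
)

```text
time_s: 9.35
tool_pos: [0.5932, 0.0756, 0.0233]
ee_rot: [0.0, 0.978, 0.21, 0.0]
wrist_force: [-0.5, -0.2, -1.0]
grip_width: 0.0566
grip_force: 32.6
```

>>> play_rows(
  targets="0 0 0.5 0 0 0;0 0 1 0 0 0;0 0 1 0 0 0",
)

```text
time_s: 9.72
tool_pos: [0.5932, 0.0756, 0.0232]
ee_rot: [0.0, 0.978, 0.21, 0.0]
wrist_force: [-3.2, -0.5, 8.2]
grip_width: 0.057
grip_force: 33.5
```

Contact at the expected height (0.0232). Release and rise.

>>> play_rows(
  targets="0 0 0 0 0 0;0 0 0 0 0 0;0 0 0 0 0 0;0 0 0 0 0 0;0 0 0 0 0 0",
  grip=0.8,
)

```text
time_s: 10.35
tool_pos: [0.5932, 0.0756, 0.0223]
ee_rot: [-0.0, 0.978, 0.21, -0.0]
wrist_force: [0.2, -0.1, -0.5]
grip_width: 0.0767
grip_force: 0.0
```

>>> play_rows(
  targets="0 0 -10 0 0 0;0 0 -30 0 0 0;0 0 -70 0 0 0;0 0 -125 0 0 0;0 0 -150 0 0 0;0 0 -150 0 0 0;0 0 -150 0 0 0",
  grip=1,
)

```text
time_s: 11.22
tool_pos: [0.5926, 0.0756, 0.1712]
ee_rot: [-0.0, 0.978, 0.21, -0.001]
wrist_force: [-0.8, -0.4, -0.2]
grip_width: 0.0851
grip_force: 0.0
```

```bash
python3 - <<'E'
from h import *
print(tool()[0]);look("tray_plates",.023);look("tray_wheels",.016,"w5.png")
rel([.599,.235,.15],-65.8)
E
```

```text
[0.59261301 0.07559668 0.17117017]
pin tray_plates 0.89 [322. 228.] [0.5905 0.0752]
trace tray_plates 0.83 [321. 234.] circle 0.5913 0.0766 d 0.0595
pin tray_wheels 0.7 [120. 125.] [0.6001 0.2357]
trace tray_wheels 0.97 [112. 126.] circle 0.5996 0.2331 d 0.0639
rel [  70.9 -142.9   21.7] [-0.03  0.05  0.02] cur psi -65.8
```

View pics/w5.png

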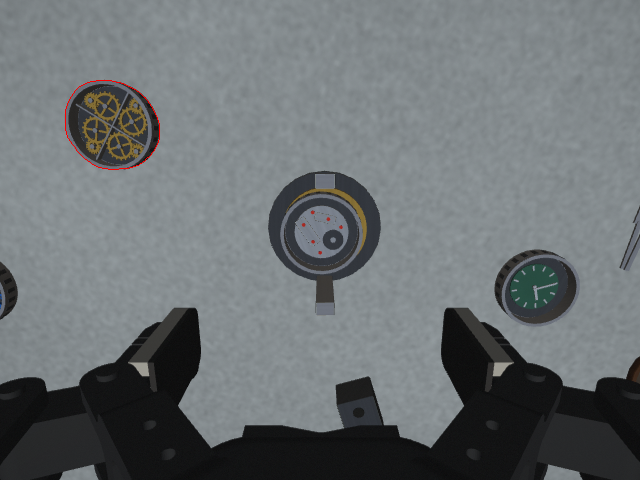

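```bash
python3 - <<'E'
from h import *
c=cal("wrist");im=env.camera("wrist")
A,B=ray("wrist",(324.5,181),.058,c),ray("wrist",(325,308),.058,c);print((A+B)/2)
im2=env.camera("side")
a=cv2.resize(im[165:320,260:390],None,fx=3.5,fy=3.5,interpolation=cv2.INTER_CUBIC)
b=cv2.resize(im2[210:260,300:360],(344,543),interpolation=cv2.INTER_CUBIC)
b=cv2.resize(im2[210:260,300:360],None,fx=5.6,fy=5.6,interpolation=cv2.INTER_CUBIC)
o=np.zeros((560,800,3),np.uint8);o[:a.shape[0],:a.shape[1]]=a;o[:b.shape[0],460:460+b.shape[1]]=b;cv2.imwrite("pics/c5.png",o)
E
```

```text
[0.5927156  0.07391003 0.058     ]
```

View pics/c5.png

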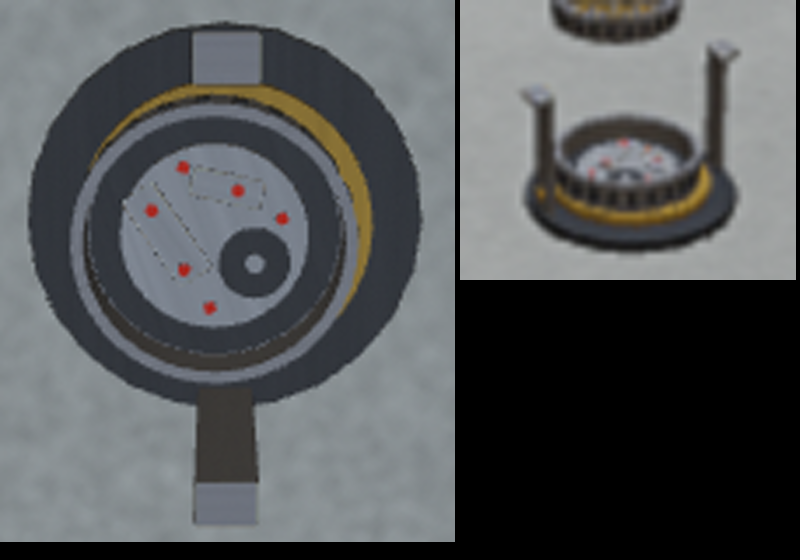

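The tray sits level in the seat, about 3 mm off within the play. It's good, and contact height matched. On to the wheel tray.

>>> play_rows(
  targets="70 -142 20 0 0 0;70 -142 20 0 0 0;70 -142 20 0 0 0;70 -142 20 0 0 0;70 -142 20 0 0 0;70 -142 20 0 0 0",
)

```text
time_s: 12.38
tool_pos: [0.599, 0.2326, 0.1526]
ee_rot: [0.0, 0.978, 0.209, 0.0]
wrist_force: [0.7, -1.2, -0.1]
grip_width: 0.0855
grip_force: 0.0
```

```bash
python3 - <<'E'
from h import *
print(tool()[0]);look("tray_wheels",.016)
rel([.5994,.2345,.0165],-65.8)
E
```

```text
[0.59903505 0.23262089 0.15258232]
pin tray_wheels 0.79 [319. 230.] [0.599 0.235]
trace tray_wheels 0.88 [320. 232.] circle 0.6 0.2364 d 0.0596
rel [  1.   -1.2 136. ] [ 0.01 -0.01 -0.04] cur psi -65.8
```

>>> play_rows(
  targets="2 -3 50 0 0 0;2 -3 100 0 0 0;2 -3 125 0 0 0;2 -3 133 0 0 0;2 -3 136 0 0 0;2 -3 136 0 0 0;2 -3 136 0 0 0",
)

```text
time_s: 13.4
tool_pos: [0.5998, 0.2375, 0.0174]
ee_rot: [-0.0, 0.978, 0.21, 0.001]
wrist_force: [-0.0, 1.3, -0.2]
grip_width: 0.0854
grip_force: 0.0
```

>>> play_rows(
  targets="0 0 0 0 0 0;0 0 0 0 0 0;0 0 0 0 0 0;0 0 0 0 0 0;0 0 0 0 0 0;0 0 0 0 0 0",
  grip=-1,
)

```text
time_s: 14.15
tool_pos: [0.5995, 0.2374, 0.0172]
ee_rot: [0.0, 0.978, 0.21, 0.0]
wrist_force: [-1.6, -1.5, 5.7]
grip_width: 0.0569
grip_force: 31.4
```

>>> play_rows(
  targets="0 0 -5 0 0 0;0 0 -20 0 0 0;0 0 -50 0 0 0;0 0 -80 0 0 0;0 0 -95 0 0 0;0 0 -95 0 0 0;0 0 -95 0 0 0",
)

```text
time_s: 15.02
tool_pos: [0.5988, 0.2372, 0.11]
ee_rot: [-0.0, 0.978, 0.21, -0.001]
wrist_force: [-0.3, 0.5, -1.1]
grip_width: 0.057
grip_force: 32.2
```

```bash
python3 - <<'E'
from h import *
print(tool()[0]);look("tray_wheels",tool()[0][2],"w6.png")
rel([.5918,.0763,.112],-65.8)
E
```

```text
[0.59878193 0.23723528 0.11003944]
pin tray_wheels 0.96 [323. 317.] [0.5568 0.2178]
trace tray_wheels 0.87 [322. 326.] circle 0.6 0.2389 d 0.0607
rel [-72.6 143.9  -1.7] [-0.02  0.1   0.02] cur psi -65.8
```

>>> play_rows(
  targets="-20 40 -3 0 0 0;-45 90 -3 0 0 0;-65 125 -3 0 0 0;-74 144 -3 0 0 0;-74 144 -3 0 0 0;-74 144 -3 0 0 0",
)

```text
time_s: 15.92
tool_pos: [0.591, 0.0768, 0.1141]
ee_rot: [-0.0, 0.978, 0.21, -0.0]
wrist_force: [0.5, 0.7, -0.5]
grip_width: 0.057
grip_force: 32.2
```

```bash
python3 - <<'E'
from h import *
rel([.5905,.075,.0372],-65.8);print(tool()[0])
E
```

```text
rel [-1.2  1.5 76.9] [-0.02 -0.    0.08] cur psi -65.7
[0.5909797  0.07682346 0.11413784]
```

>>> play_rows(
  targets="-1 1 25 0 0 0;-1 1 50 0 0 0;-1 1 64 0 0 0;-1 1 69 0 0 0;-1 1 72 0 0 0;-1 1 74 0 0 0;-1 1 75 0 0 0;-1 1 76 0 0 0;-1 1 77 0 0 0;-1 1 77 0 0 0",
)

```text
time_s: 17.18
tool_pos: [0.5904, 0.0743, 0.0373]
ee_rot: [-0.0, 0.978, 0.21, 0.0]
wrist_force: [0.4, 0.8, -0.6]
grip_width: 0.0569
grip_force: 32.2
```

>>> play_rows(
  targets="0 0 0.5 0 0 0;0 0 1 0 0 0;0 0 1 0 0 0",
)

```text
time_s: 17.55
tool_pos: [0.5905, 0.0744, 0.0371]
ee_rot: [0.0, 0.978, 0.21, 0.0]
wrist_force: [-3.3, -0.5, 7.4]
grip_width: 0.0568
grip_force: 32.9
```

Contact at the expected height. Release, rise and check.

>>> play_rows(
  targets="0 0 0 0 0 0;0 0 0 0 0 0;0 0 0 0 0 0;0 0 0 0 0 0;0 0 0 0 0 0",
  grip=0.8,
)

```text
time_s: 18.18
tool_pos: [0.5904, 0.0744, 0.0363]
ee_rot: [-0.0, 0.978, 0.21, -0.0]
wrist_force: [-0.0, -0.6, 1.1]
grip_width: 0.0769
grip_force: 0.0
```

>>> play_rows(
  targets="0 0 -10 0 0 0;0 0 -30 0 0 0;0 0 -70 0 0 0;0 0 -125 0 0 0;0 0 -150 0 0 0;0 0 -150 0 0 0;0 0 -150 0 0 0",
  grip=1,
)

```text
time_s: 19.05
tool_pos: [0.5899, 0.0744, 0.1852]
ee_rot: [-0.0, 0.978, 0.21, -0.001]
wrist_force: [-0.3, 0.8, 0.8]
grip_width: 0.0856
grip_force: 0.0
```

```bash
python3 - <<'E'
from h import *
print(tool()[0]);look("tray_wheels",.036)
rel([.440,.295,.15],-65.8)
c=cal("wrist");im=env.camera("wrist");im2=env.camera("side")
a=cv2.resize(im[165:320,260:390],None,fx=3.5,fy=3.5,interpolation=cv2.INTER_CUBIC)
b=cv2.resize(im2[210:260,300:360],None,fx=5.6,fy=5.6,interpolation=cv2.INTER_CUBIC)
o=np.zeros((560,800,3),np.uint8);o[:a.shape[0],:a.shape[1]]=a;o[:b.shape[0],460:460+b.shape[1]]=b;cv2.imwrite("pics/c6.png",o)
E
```

```text
[0.58988497 0.07438461 0.18516943]
pin tray_wheels 0.86 [325. 228.] [0.5858 0.0702]
trace tray_wheels 0.63 [322. 228.] circle 0.5898 0.0752 d 0.0603
rel [ -46.2 -262.7   35.4] [-0.06  0.11  0.02] cur psi -65.8
```

View pics/c6.png

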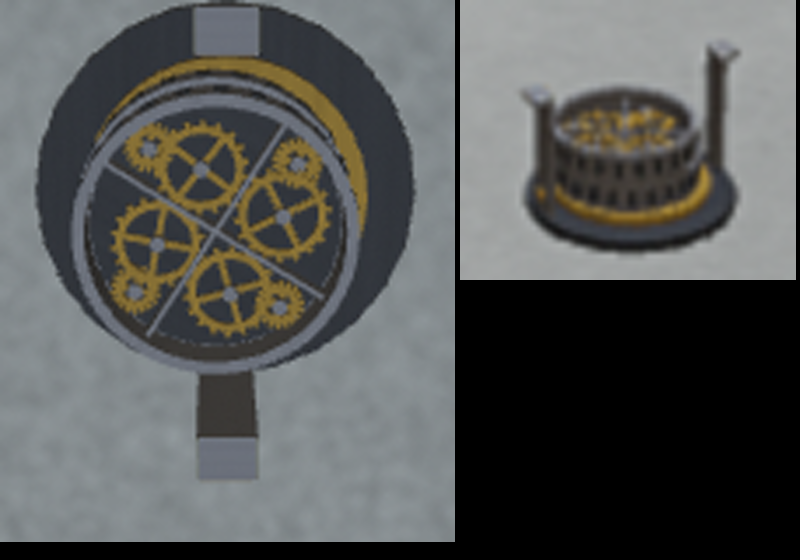

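The wheel tray is nested level with even walls. Next the screw tray.

>>> play_rows(
  targets="-46 -263 35 0 0 0;-46 -263 35 0 0 0;-46 -263 35 0 0 0;-46 -263 35 0 0 0;-46 -263 35 0 0 0;-46 -263 35 0 0 0;-46 -263 35 0 0 0;-46 -263 35 0 0 0;-46 -263 35 0 0 0",
)

```text
time_s: 20.42
tool_pos: [0.4411, 0.2947, 0.1513]
ee_rot: [0.0, 0.978, 0.209, 0.0]
wrist_force: [-0.2, 0.7, 0.5]
grip_width: 0.0853
grip_force: 0.0
```

```bash
python3 - <<'E'
from h import *
print(tool()[0]);look("tray_screws",.016)
rel([.44,.295,.0165],-65.8)
E
```

```text
[0.44113272 0.29467977 0.15134594]
trace tray_screws 0.59 [314. 232.] circle 0.4399 0.3 d 0.0601
rel [ -0.7  -0.3 134.8] [ 0.   -0.   -0.01] cur psi -65.8
```

>>> play_rows(
  targets="1 -5 50 0 0 0;1 -5 100 0 0 0;1 -5 124 0 0 0;1 -5 132 0 0 0;1 -5 135 0 0 0;1 -5 135 0 0 0;1 -5 135 0 0 0",
)

```text
time_s: 21.45
tool_pos: [0.4399, 0.3005, 0.0172]
ee_rot: [-0.0, 0.978, 0.21, 0.001]
wrist_force: [0.0, 0.6, 0.2]
grip_width: 0.0853
grip_force: 0.0
```

>>> play_rows(
  targets="0 0 0 0 0 0;0 0 0 0 0 0;0 0 0 0 0 0;0 0 0 0 0 0;0 0 0 0 0 0;0 0 0 0 0 0",
  grip=-1,
)

```text
time_s: 22.2
tool_pos: [0.4396, 0.3004, 0.0169]
ee_rot: [-0.0, 0.978, 0.21, 0.0]
wrist_force: [-1.2, -0.4, 5.6]
grip_width: 0.0569
grip_force: 31.6
```

>>> play_rows(
  targets="0 0 -5 0 0 0;0 0 -20 0 0 0;0 0 -50 0 0 0;0 0 -80 0 0 0;0 0 -105 0 0 0;0 0 -110 0 0 0;0 0 -110 0 0 0;0 0 -110 0 0 0",
)

```text
time_s: 23.2
tool_pos: [0.439, 0.3001, 0.1254]
ee_rot: [0.0, 0.978, 0.21, -0.001]
wrist_force: [-0.5, 0.9, -1.0]
grip_width: 0.0565
grip_force: 32.4
```

```bash
python3 - <<'E'
from h import *
print(tool()[0]);look("tray_screws",tool()[0][2])
rel([.5905,.0754,.125],-65.8)
E
```

```text
[0.43898711 0.30012647 0.12535884]
pin tray_screws 0.64 [319. 314.] [0.3911 0.2812]
trace tray_screws 0.57 [322. 326.] circle 0.4398 0.302 d 0.0608
rel [ 45.8 267.1   0.6] [-0.    0.07  0.02] cur psi -65.8
```

>>> play_rows(
  targets="8 45 0 0 0 0;17 100 0 0 0 0;26 155 0 0 0 0;35 210 0 0 0 0;43 250 0 0 0 0;45.5 267 0 0 0 0;45.5 267 0 0 0 0;45.5 267 0 0 0 0;45.5 267 0 0 0 0",
)

```text
time_s: 24.48
tool_pos: [0.5899, 0.0767, 0.1264]
ee_rot: [-0.0, 0.978, 0.211, -0.0]
wrist_force: [-0.1, -0.3, -0.7]
grip_width: 0.0568
grip_force: 32.5
```

```bash
python3 - <<'E'
from h import *
rel([.5905,.0747,.0499],-65.8);print(tool()[0])
E
```

```text
rel [-0.3  2.  76.5] [-0.01  0.01  0.11] cur psi -65.7
[0.58993069 0.07667266 0.12639245]
```

>>> play_rows(
  targets="0 1 25 0 0 0;0 1.5 50 0 0 0;0 1.5 64 0 0 0;0 1.5 69 0 0 0;0 1.5 72 0 0 0;0 1.5 74 0 0 0;0 1.5 75 0 0 0;0 1.5 76 0 0 0;0 1.5 77 0 0 0;0 1.5 77 0 0 0",
)

```text
time_s: 25.72
tool_pos: [0.5912, 0.0741, 0.0499]
ee_rot: [0.0, 0.978, 0.21, 0.0]
wrist_force: [-2.0, 0.7, 5.3]
grip_width: 0.0567
grip_force: 32.9
```

>>> play_rows(
  targets="0 0 0 0 0 0;0 0 0 0 0 0;0 0 0 0 0 0;0 0 0 0 0 0;0 0 0 0 0 0",
  grip=0.8,
)

```text
time_s: 26.35
tool_pos: [0.5911, 0.0741, 0.0493]
ee_rot: [-0.0, 0.978, 0.21, -0.0]
wrist_force: [0.8, -0.3, -0.1]
grip_width: 0.077
grip_force: 0.0
```

>>> play_rows(
  targets="0 0 -10 0 0 0;0 0 -30 0 0 0;0 0 -70 0 0 0;0 0 -125 0 0 0;0 0 -150 0 0 0;0 0 -150 0 0 0;0 0 -150 0 0 0",
  grip=1,
)

```text
time_s: 27.22
tool_pos: [0.5906, 0.0741, 0.1982]
ee_rot: [-0.0, 0.978, 0.21, -0.001]
wrist_force: [0.5, 0.7, -0.1]
grip_width: 0.0854
grip_force: 0.0
```

```bash
python3 - <<'E'
from h import *
print(tool()[0]);look("tray_screws",.049)
rel([.441,-.290,.15],-65.8)
c=cal("wrist");im=env.camera("wrist");im2=env.camera("side")
a=cv2.resize(im[165:320,260:390],None,fx=3.5,fy=3.5,interpolation=cv2.INTER_CUBIC)
b=cv2.resize(im2[210:260,300:360],None,fx=5.6,fy=5.6,interpolation=cv2.INTER_CUBIC)
o=np.zeros((560,800,3),np.uint8);o[:a.shape[0],:a.shape[1]]=a;o[:b.shape[0],460:460+b.shape[1]]=b;cv2.imwrite("pics/c7.png",o)
E
```

```text
[0.59057366 0.07413334 0.19815233]
pin tray_screws 0.75 [321. 226.] [0.5842 0.0722]
trace tray_screws 0.64 [321. 229.] circle 0.5908 0.0748 d 0.0595
rel [-285.7  270.7   48.3] [-0.06  0.12  0.02] cur psi -65.8
```

View pics/c7.png

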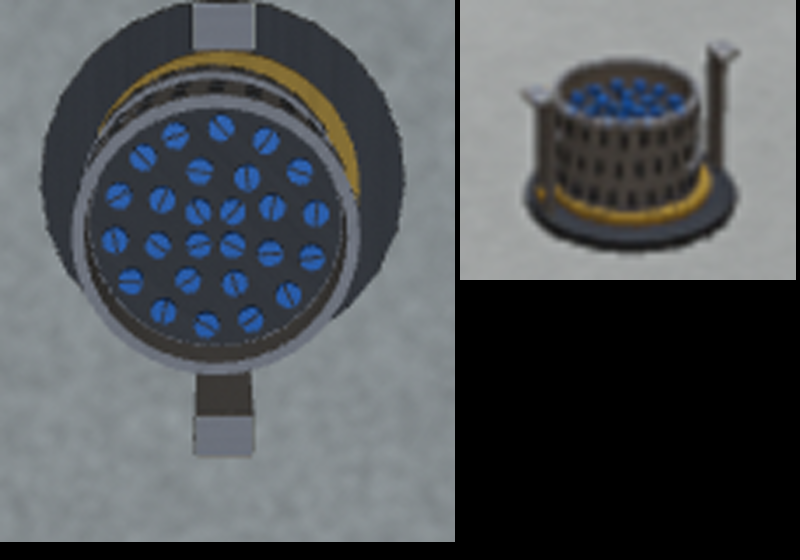

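Screw tray nested level. Now the lid.

>>> play_rows(
  targets="-286 271 45 0 0 0;-286 271 45 0 0 0;-286 271 45 0 0 0;-286 271 45 0 0 0;-286 271 45 0 0 0;-286 271 45 0 0 0;-286 271 45 0 0 0;-286 271 45 0 0 0;-286 271 45 0 0 0;-286 271 45 0 0 0",
)

```text
time_s: 28.72
tool_pos: [0.4419, -0.2894, 0.1544]
ee_rot: [0.0, 0.978, 0.211, 0.0]
wrist_force: [0.4, 0.9, -0.4]
grip_width: 0.0855
grip_force: 0.0
```

```bash
python3 - <<'E'
from h import *
print(tool()[0]);look("lid",.007,"w8.png")
rel([.44,-.290,.026],-65.8)
E
```

```text
[ 0.44192699 -0.28941402  0.15440358]
pin lid 0.66 [323. 232.] [ 0.4416 -0.2905]
trace lid 0.84 [327. 237.] circle 0.4391 -0.2925 d 0.0579
rel [ -1.7  -0.6 128.4] [ 0.01 -0.01  0.08] cur psi -65.7
```

View pics/w8.png

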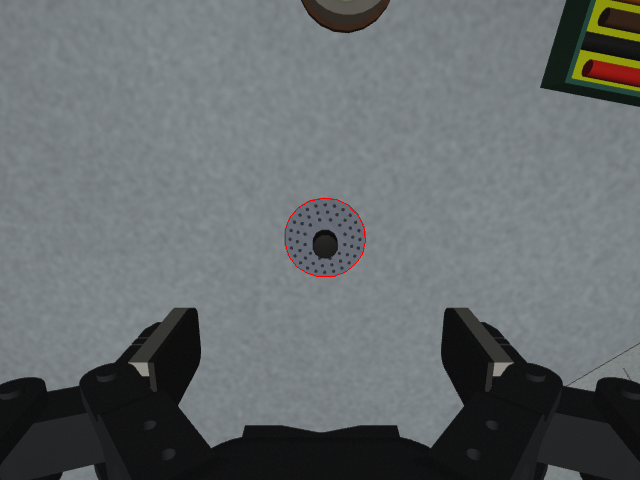

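The lid is traced cleanly at (325,237) with the knob at (325,243).

>>> play_rows(
  targets="-3.5 1.5 50 0 0 0;-3.5 1.5 95 0 0 0;-3.5 1.5 115 0 0 0;-3.5 1.5 124 0 0 0;-3.5 1.5 128 0 0 0;-3.5 1.5 128 0 0 0;-3.5 1.5 128 0 0 0",
)

```text
time_s: 29.75
tool_pos: [0.4392, -0.2934, 0.027]
ee_rot: [0.001, 0.978, 0.21, 0.0]
wrist_force: [0.7, -0.0, -0.8]
grip_width: 0.0854
grip_force: 0.0
```

>>> play_rows(
  targets="0 0 0 0 0 0;0 0 0 0 0 0;0 0 0 0 0 0;0 0 0 0 0 0;0 0 0 0 0 0;0 0 0 0 0 0;0 0 0 0 0 0;0 0 0 0 0 0",
  grip=-1,
)

```text
time_s: 30.75
tool_pos: [0.4389, -0.2932, 0.0264]
ee_rot: [0.0, 0.978, 0.21, 0.0]
wrist_force: [-1.2, 1.7, 4.5]
grip_width: 0.0156
grip_force: 29.3
```

>>> play_rows(
  targets="0 0 -5 0 0 0;0 0 -20 0 0 0;0 0 -50 0 0 0;0 0 -90 0 0 0;0 0 -115 0 0 0;0 0 -120 0 0 0;0 0 -120 0 0 0;0 0 -120 0 0 0",
)

```text
time_s: 31.75
tool_pos: [0.4385, -0.2928, 0.1452]
ee_rot: [-0.001, 0.978, 0.21, -0.001]
wrist_force: [0.0, 0.3, -0.4]
grip_width: 0.0154
grip_force: 29.3
```

```bash
python3 - <<'E'
from h import *
print(tool()[0]);look("lid",tool()[0][2]-.0264+.007,"w9.png")
rel([.5908,.0748,.145],-65.8)
E
```

```text
[ 0.43849485 -0.29283068  0.14524057]
pin lid 0.83 [319. 302.] [ 0.3909 -0.3113]
trace lid 0.72 [322. 287.] circle 0.4388 -0.2917 d 0.058
rel [ 289.6 -273.     0.8] [-0.08  0.03  0.02] cur psi -65.8
```

View pics/w9.png

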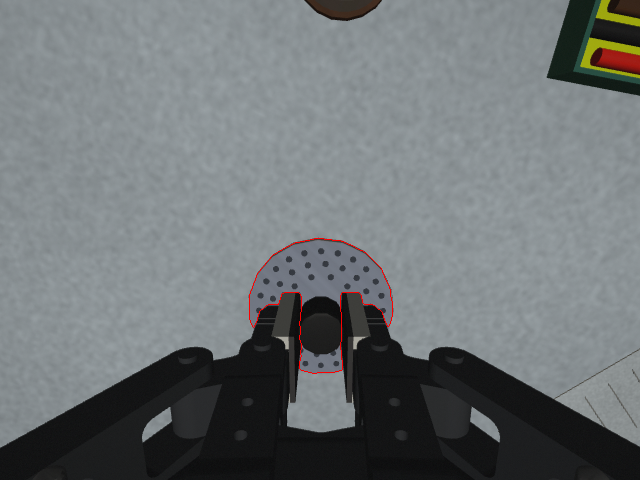

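Lid is held level by the knob. Carry it to the carrier.

>>> play_rows(
  targets="30 -28 0 0 0 0;75 -71 0 0 0 0;120 -113 0 0 0 0;165 -156 0 0 0 0;210 -198 0 0 0 0;250 -236 0 0 0 0;278 -262 0 0 0 0;289 -272 0 0 0 0;289 -272 0 0 0 0;289 -272 0 0 0 0;289 -272 0 0 0 0",
)

```text
time_s: 33.28
tool_pos: [0.5907, 0.0723, 0.1464]
ee_rot: [0.0, 0.978, 0.209, -0.0]
wrist_force: [0.8, 0.2, -0.1]
grip_width: 0.0155
grip_force: 29.3
```

```bash
python3 - <<'E'
from h import *
rel([.591,.0742,.0724],-65.8);print(tool()[0])
E
```

```text
rel [ 1.1 -1.6 74. ] [ 0.01  0.01 -0.07] cur psi -65.9
[0.59066986 0.07227962 0.14638976]
```

>>> play_rows(
  targets="0.5 -1 25 0 0 0;0.5 -1 48 0 0 0;0.5 -1 60 0 0 0;0.5 -1 66 0 0 0;0.5 -1 69 0 0 0;0.5 -1 71 0 0 0;0.5 -1 72 0 0 0;0.5 -1 73 0 0 0;0.5 -1 74 0 0 0;0.5 -1 74 0 0 0",
)

```text
time_s: 34.52
tool_pos: [0.591, 0.0746, 0.0725]
ee_rot: [0.0, 0.978, 0.21, 0.0]
wrist_force: [-0.1, -0.1, 0.7]
grip_width: 0.0155
grip_force: 29.4
```

>>> play_rows(
  targets="0 0 0.5 0 0 0;0 0 1 0 0 0;0 0 1 0 0 0",
)

```text
time_s: 34.9
tool_pos: [0.5912, 0.0746, 0.0723]
ee_rot: [0.0, 0.978, 0.21, 0.0]
wrist_force: [-3.2, 0.3, 8.3]
grip_width: 0.0152
grip_force: 30.1
```

>>> play_rows(
  targets="0 0 0 0 0 0;0 0 0 0 0 0;0 0 0 0 0 0;0 0 0 0 0 0;0 0 0 0 0 0",
  grip=0,
)

```text
time_s: 35.52
tool_pos: [0.5909, 0.0746, 0.0712]
ee_rot: [-0.0, 0.978, 0.21, -0.0]
wrist_force: [-0.9, 0.1, -0.3]
grip_width: 0.0426
grip_force: 0.0
```

>>> play_rows(
  targets="0 0 -10 0 0 0;0 0 -30 0 0 0;0 0 -70 0 0 0;0 0 -110 0 0 0;0 0 -130 0 0 0;0 0 -130 0 0 0;0 0 -130 0 0 0",
)

```text
time_s: 36.4
tool_pos: [0.5904, 0.0746, 0.2004]
ee_rot: [-0.0, 0.978, 0.21, -0.001]
wrist_force: [-1.1, -0.3, -1.0]
grip_width: 0.043
grip_force: 0.0
```

```bash
python3 - <<'E'
from h import *
print(tool()[0],env.read_state()["grip_width"]);look("lid",.053)
c=cal("wrist");im=env.camera("wrist");im2=env.camera("side")
a=cv2.resize(im[145:300,260:390],None,fx=3.5,fy=3.5,interpolation=cv2.INTER_CUBIC)
b=cv2.resize(im2[205:260,300:360],None,fx=5.6,fy=5.6,interpolation=cv2.INTER_CUBIC)
o=np.zeros((560,800,3),np.uint8);o[:a.shape[0],:a.shape[1]]=a;o[:b.shape[0],460:460+b.shape[1]]=b;cv2.imwrite("pics/c9.png",o)
E
```

```text
[0.59044756 0.07455811 0.20036019] 0.04299951692649762
pin lid 0.85 [322. 232.] [0.5791 0.0699]
```

View pics/c9.png

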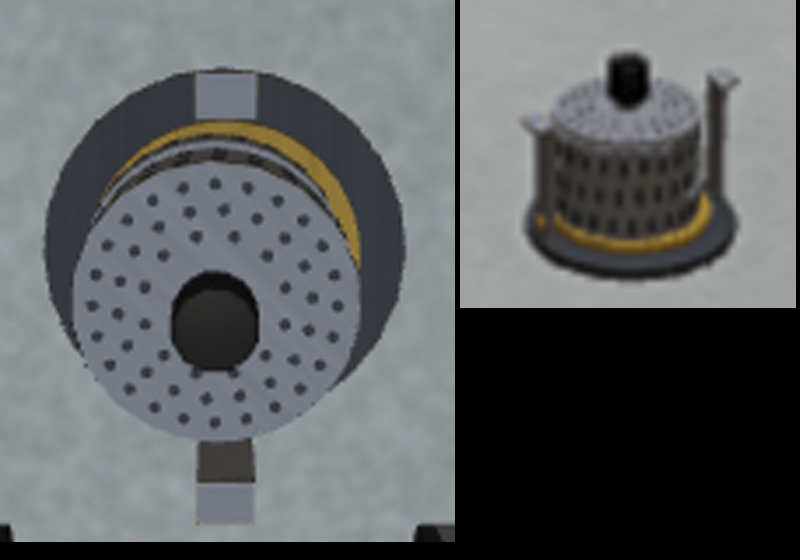

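The lid sits level and nested on the screw tray, and the gripper is clear. I hand in.

```bash
python3 -c "
from plant import env
print(env.finish_job())"
```

```text
the job is handed in; nothing more can be done
None
```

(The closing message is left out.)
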